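Click a fresh brush cassette into the rind-brushing stand

TASK

Fit the fresh brush cassette (the one with the long bristles) into the rind-brushing stand: lay it on the stand's bed, bristles up and plain tang towards the clamp, and slide it into the clamp until both sprung balls click into its side notches and it is home against the stop. The clamp's depth is adjustable and you cannot see how it was left, so feel for the stop and ease off as soon as you reach it instead of ramming it; leave the worn cassette and the two loose cheeses where they are.

Things in the scene. Friction and masses are not known exactly. Their poses are not given: they have to be found in the camera images.
- stand: Steel brush stand fixed to the table. Origin on the table under the clamp's mouth; z up, x the insertion direction (away from the robot, into the clamp), y to its left. Bed: flat plate x = -240 to +140 mm, 100 mm wide, top 20 mm above the table. Clamp block: x = 0 to 140 mm, 100 mm wide, top 68 mm above the table.
- stand_bed (a point): Point on the bed's top face at stand x = -115 mm, mid-width: a cassette laid with its origin here clears the clamp. Two rails stand on the bed from stand x = -76 mm to the mouth, 12 mm high, 54 mm apart inside (70 mm over the outer faces), narrowing to the throat. The bed behind them is plain, open to x = -240 mm.
- stand_mouth (a point): Centre of the clamp's mouth on the bed's top face (stand x = 0). Throat 49 mm wide, 36 mm high. Hidden inside, a locked carriage holds two sprung 20 mm balls, 4 mm proud of the cassette's sides, and 55 mm beyond them the stop. Stop face at stand x = 70 to 110 mm, unknown: seated cassette origin at x = -25 to +15 mm. Balls resist with 5 to 20 N, from 55 mm before home on.
- fresh_cassette: Cassette to fit: dark wooden block 190 long (x) x 46 wide (y) x 30 mm thick, about 0.3 kg. Origin: centre of its underside; z up, x to the tang end. Straw bristles 24 mm high on top, x = -90 to -22 mm, 34 mm wide; the rest is plain tang. Front 10 mm tapers to 36 mm wide. Side notches 19 mm long, 5 mm deep at x = +40 mm. Flat rear face at x = -95 mm. May be gripped across its width.
- worn_cassette: Worn cassette, the same block with sparse bristle stubs only 8 mm high; leave it alone. Same origin and axes.
- ball_left (a joint): How far the sprung ball on the stand's +y side is pressed back, m: 0 when out (free or dropped into a notch), about 0.004 when a cassette's side presses it.
- ball_right (a joint): The same for the ball on the stand's -y side.
- buffer (a joint): How far the stop's stiff rubber buffer is squeezed, m: 0 when free or only touched, 0.001 for every 8 N pushed against it. Over 0.003 (24 N) is ramming.
- cheese_a: Loose cheese wheel to the left, 110 mm diameter, 55 mm high; origin at the centre of its underside. Leave it alone.
- cheese_b: Another such loose cheese wheel, to the right. Leave it alone.
There are look-alikes about, which are no part of the job. Leave any purple look-alike of the fresh_cassette alone.

How it is judged:
By the outcome, as a careful person would: the job done as asked, in the order asked, and still so for the second after the job is handed in, with the robot touching nothing.
It also fails if it takes over 64 s, if anything falls off the work surface, if the arm or the gripper's body presses on something with over 40 N, if the wrist force passes 120 N, or if a joint passes its speed limit or range.

ROBOT

A 6-joint arm with a two-finger parallel gripper is mounted at the origin on the work surface. World frame = base frame: x ahead of the robot, y to its left, z up, the work surface at z = 0. Lengths are in m, angles in rad, forces in N, time in s.
With the tool pointing down it reaches from about 0.3 to 0.95 m from the base axis. Payload 3.1 kg.
Tool frame: the origin (TCP) lies between the finger pads; the fingertips stand 8 mm ahead of it and the grasp point (between the pads) lies 11 mm behind it; x points along the fingers, y is the direction in which the jaws open and shut, and the axes are right-handed (so a half turn about x gives the same grasp; the last joint's range is limited). The gripper opens to 85 mm and grips with 20 to 120 N. Pads are 22 mm wide; open, the fingers measure 114 mm over their backs; the gripper's body (76 mm by 85 mm) begins 54 mm behind the grasp point. The pads swing forward as they close: fully open they stand 13 mm farther back than shut.
Start: joints at [-1.214, 0.308, 1.634, -0, 1.2, -0.07], TCP at [0.259, -0.569, 0.21] pointing down, gripper open.
Joint ranges: [-3.06, 3.06], [-0.79, 1.96], [0.05, 2.63], [-1.19, 4.34], [0.05, 2.64], [-2.94, 2.94]. Speed limits (rad/s): [2.79, 2.79, 3.14, 3.14, 3.14, 3.14].

INTERFACE

Orientations are given as a unit quaternion [w, x, y, z].
In Python, from bench import * gives the robot as it stands. The module is installed in compiled form; this text tells all that it offers. Calls block until the motion is done:
- reach(position, orientation): joint-space move of the TCP to a pose.
- movel(position, frame=None, speed=0.15, stop_force=None): straight line of the TCP; frame=None keeps the orientation; speed is the mean speed in m/s. With stop_force (N) it stops when the force on the tool has changed by that much, and returns True; else False.
- move_joints(angles): joint-space move.
- command_gripper(opening, grasp_force=None): finger opening in m; grasp_force is the grip in N (None keeps the last); returns when the fingers have stopped.
- sleep(seconds).
- ik(position, orientation): joint angles nearest the present ones, or None.
- read_state(): the state.
- snapshot(name): name is "side" or "top"; returns (picture, depth): 400x640x3 uint8, red, green, blue; 400x640 float32, m along the optical axis (not along the pixel's ray), 0 where there is no reading.
- calibration(name): a dict with "fov_y" (degrees; the focal length in pixels is half the picture's height over the tangent of half this angle, whatever the lens; pixels are square), "cx", "cy" (the principal point, pixels), "dist" ([k1, k2, p1, p2, k3] as OpenCV has them; the pictures are not rectified), "position" and "rotation" of the camera in the world. Camera axes: x right, y down, z forward; pixel columns grow to the right and rows downward; lengths in m; the calibration is good to about 2 mm. A picture is of the moment at which its call begins. calibration takes no time and is no camera call.
A pose or a line that the arm cannot do raises IKError and nothing moves.
- finish_job(): hands the job in, once; it reports no verdict.
Trained networks look in the newest picture that a camera, given by its name, has taken for a name from the list of things; names that differ only in an ending like _2 or _b are one class to them, and where a whole thing is asked for, a point or a joint stands for the part that bears it (a point fixed in the world has none). Each returns a list of dicts, best first, with "p" (0 to 1); they miss things now and then, are a little off and sometimes report something else, mostly with a low value. They report only what shows in the picture. A call takes as long as a camera call. They do not tell look-alikes from the thing itself.
- spot_in(camera, query): "extent" ([left, top, width, height] in pixels, round what is visible of it).
- pinpoint(camera, query): "uv" ([column, row] in pixels: a listed point, or the origin of a listed thing).
The state is a dict: "time_s": time; "joints": joint angles; "dq": joint speeds; "joint_torque": joint torques, N m; "ee_pos": TCP position; "tool_rot": TCP orientation; "ft_force": force on the tool from outside, world axes, zero at the start; "ft_torque": the same for the moment, N m; "width": finger opening in m.
Only numpy, scipy, OpenCV 4.12 (cv2) and the standard library are available. Lean on these libraries where they do the work, as an engineer would, in place of code of your own. Each camera call takes 0.05 s, during which the arm holds its last target. There are 200 camera calls.

## Working session

There is one attempt and no reset: what is moved stays moved. The work goes in short steps, each a Python script; the robot and the scene stay as the last script left them, time stands still between calls to the robot, and variables do not carry over. Pictures are saved under pics/ and viewed, about 8 in all and at most 12, crops included, and the job is handed in when it is done.

```bash
mkdir -p pics; cat > h.py <<'E'
import numpy as np, cv2
from bench import *
def cam(n):
    c=calibration(n); f=200/np.tan(np.radians(c["fov_y"])/2)
    K=np.array([[f,0,c["cx"]],[0,f,c["cy"]],[0,0,1.]])
    return c,K,np.array(c["dist"],float),np.array(c["rotation"],float).reshape(3,3),np.array(c["position"],float)
def rays(n,uv):
    c,K,d,R,p=cam(n); q=cv2.undistortPoints(np.float64(uv).reshape(-1,1,2),K,d).reshape(-1,2)
    return np.c_[q,np.ones(len(q))]@R.T,p
def at_z(n,uv,z):
    r,p=rays(n,uv); return p+r*((z-p[2])/r[:,2])[:,None]
def cloud(n,D):
    v,u=np.mgrid[0:400,0:640]; r,p=rays(n,np.c_[u.ravel(),v.ravel()])
    return (p+r*D.ravel()[:,None]).reshape(400,640,3)
def proj(n,P):
    c,K,d,R,p=cam(n); return cv2.projectPoints(np.float64(P).reshape(-1,1,3),cv2.Rodrigues(R.T)[0],-R.T@p,K,d)[0].reshape(-1,2)
def save(n,im): cv2.imwrite(n,im[...,::-1])
E
python3 - <<'E'
from h import *
for n in("top","side"):
    im,D=snapshot(n); save(f"pics/{n}0.png",im); np.savez(f"{n}0.npz",im=im,D=D)
    c=calibration(n); print(n,c)
    for q in("fresh_cassette","worn_cassette","stand","cheese_a"):
        print(q,[(np.round(d["uv"]),round(d["p"],2)) for d in pinpoint(n,q)],[(np.round(d["extent"]),round(d["p"],2)) for d in spot_in(n,q)])
    for q in ("stand_bed","stand_mouth"): print(q,pinpoint(n,q))
s=read_state();print(s["time_s"],s["ee_pos"],s["tool_rot"],s["ft_force"])
E
```

```text
top {'fov_y': 44.68991910774111, 'cx': 314.2392009334632, 'cy': 204.89646999757105, 'dist': array([-0.0823196,  0.       ,  0.       ,  0.       ,  0.       ]), 'position': array([ 0.41244016, -0.01017056,  1.33605955]), 'rotation': array([ 0.02234276, -0.7022232 ,  0.71154774, -0.00912061])}
fresh_cassette [(array([210., 288.]), 0.95), (array([230., 208.]), 0.6)] [(array([207., 171.,  39.,  72.]), 0.74), (array([175., 272.,  66.,  34.]), 0.55)]
worn_cassette [(array([408., 195.]), 0.87)] [(array([396., 160.,  27.,  74.]), 0.56), (array([294.,  66.,  60., 152.]), 0.44)]
stand [(array([328., 127.]), 0.78)] []
cheese_a [(array([474., 171.]), 0.81), (array([161., 192.]), 0.66)] [(array([134., 173.,  40.,  39.]), 0.97), (array([458., 149.,  46.,  46.]), 0.82)]
stand_bed [{'uv': [324.5, 169.2], 'p': 0.7}]
stand_mouth [{'uv': [325.5, 127.1], 'p': 0.97}]
side {'fov_y': 45.747196064569415, 'cx': 319.782436642743, 'cy': 200.86034397211546, 'dist': array([-0.13784094,  0.        ,  0.        ,  0.        ,  0.        ]), 'position': array([ 0.29677305, -1.26278627,  0.81783242]), 'rotation': array([-0.49417281,  0.86673449, -0.06143503,  0.02811207])}
fresh_cassette [(array([315., 182.]), 0.59)] [(array([288., 163.,  51.,  23.]), 0.57), (array([363., 277.,  46.,  46.]), 0.53)]
worn_cassette [(array([348., 264.]), 0.68)] [(array([309., 248.,  71.,  21.]), 0.69)]
stand [(array([389., 216.]), 0.95)] [(array([315., 191., 124.,  35.]), 0.59)]
cheese_a [(array([383., 306.]), 0.75), (array([319., 154.]), 0.67)] [(array([303., 140.,  30.,  23.]), 0.92), (array([362., 278.,  45.,  47.]), 0.74), (array([314., 191., 128.,  32.]), 0.42)]
stand_bed [{'uv': [355.9, 210.0], 'p': 0.59}]
stand_mouth [{'uv': [388.2, 210.1], 'p': 0.79}]
1.1 [ 0.25871315 -0.56894174  0.21046916] [-0.14976957 -0.69106274 -0.14977349  0.69106387] [ 0.72237575  1.05008391 -0.49724192]
```

View pics/top0.png

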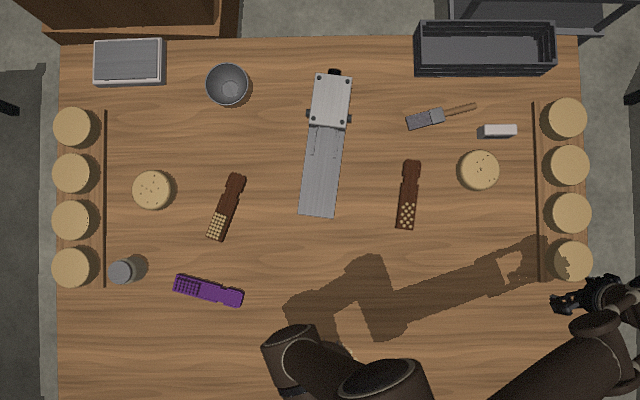

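View pics/side0.png

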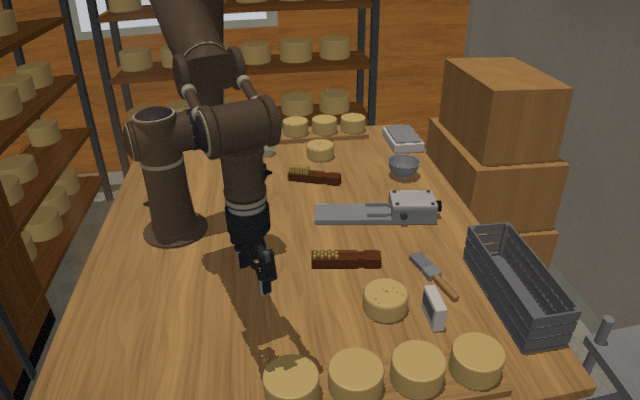

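The top view shows the stand around (325,140), with its mouth at about (326,127). There are three cassette-like things: brown at (226,208), brown at (408,195) and purple at (208,290), which is the look-alike. The left brown one seems to have tall bristles in the side view at (300,174). I'll check this by depth and with an enlarged crop.

```bash
sed -i 's/np.array(c\["rotation"\],float).reshape(3,3)/Rotation.from_quat(np.roll(c["rotation"],-1)).as_matrix()/; 1a from scipy.spatial.transform import Rotation' h.py
python3 - <<'E'
from h import *
z=np.load("top0.npz"); im,D=z["im"],z["D"]; P=cloud("top",D)
print("table z",np.median(P[230:260,300:340,2]), "bed pts",at_z("top",[[324.5,169.2],[325.5,127.1]],.02))
hsv=cv2.cvtColor(im,cv2.COLOR_RGB2HSV)
for nm,(x,y,w,h) in dict(L=(200,165,54,84),R=(390,152,40,86)).items():
    m=np.zeros((400,640),bool); m[y:y+h,x:x+w]=1
    Q=P[m&(P[...,2]>.018)&(D>0)]
    r=cv2.minAreaRect(np.float32(Q[:,:2]*1000)); print(nm,len(Q),r,"z pct",np.percentile(Q[:,2],[5,30,50,70,90,98]).round(4))
m=np.zeros((400,640),bool); m[60:225,290:360]=1
B=P[m&(P[...,2]>.014)&(P[...,2]<.026)]; C=P[m&(P[...,2]>.055)&(P[...,2]<.08)]
for nm,Q in(("bed",B),("clamp",C)): print(nm,len(Q),cv2.minAreaRect(np.float32(Q[:,:2]*1000)),np.median(Q[:,2]))
s=np.load("side0.npz")["im"]
a=cv2.resize(im[160:250,190:260],None,fx=5,fy=5,interpolation=2); b=cv2.resize(s[155:195,280:350],None,fx=5,fy=5,interpolation=2); c=cv2.resize(s[240:280,305:390],None,fx=5,fy=5,interpolation=2)
o=np.zeros((450,790,3),np.uint8); o[:450,:350]=a; o[:200,360:710]=b; o[210:410,360:785]=c; save("pics/c1.png",o)
for n in("top","side"):
  c=cv2.resize(np.load(n+"0.npz")["im"],None,fx=1,fy=1)
E
```

```text
table z -0.0006800601037511012 bed pts [[ 0.56790844 -0.01504826  0.02      ]
 [ 0.68352962 -0.01941174  0.02      ]]
L 1210 ((471.3741760253906, 254.58251953125), (48.69091033935547, 190.6287384033203), 68.03754425048828) z pct [0.0247 0.029  0.0309 0.0337 0.0536 0.0569]
R 1159 ((496.7053527832031, -239.66839599609375), (47.549171447753906, 188.1595001220703), 81.59937286376953) z pct [0.0242 0.0278 0.0293 0.0309 0.0341 0.0385]
bed 2995 ((563.8380737304688, -5.419273376464844), (99.9107666015625, 246.2982177734375), 81.51416015625) 0.019405013864076892
clamp 2018 ((756.6123046875, -34.34652328491211), (100.45162963867188, 162.20529174804688), 81.60860443115234) 0.06730865363582761
```

View pics/c1.png

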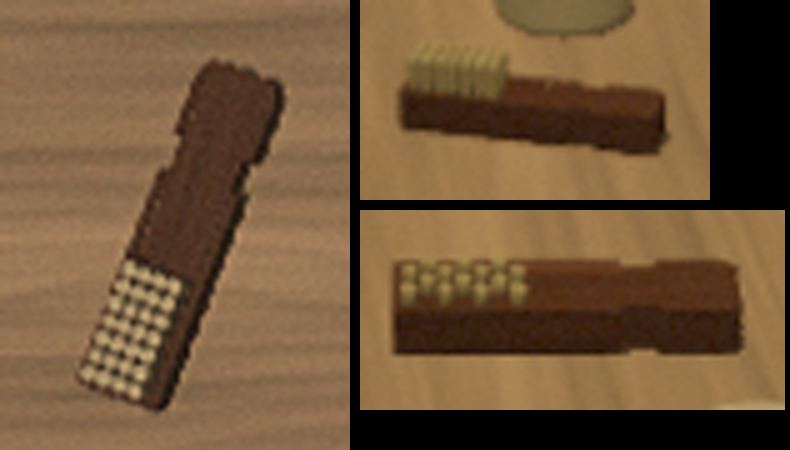

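The crop confirms it. The left brown block at (226,208) has tall bristles with tops near 54 mm, and the right one at (408,195) has stubs with tops near 38 mm. So the left one is the fresh cassette. Both the cassette and the stand measure at their stated sizes. I'll grip it at cassette x = -45 mm, high enough that the fingers clear the rails.

```bash
cat >> h.py <<'E'
def quat(yaw,flip=False):
    s=-1 if flip else 1; x=np.array([0,0,-1.]); y=s*np.array([-np.sin(yaw),np.cos(yaw),0]); 
    return np.roll(Rotation.from_matrix(np.c_[x,y,np.cross(x,y)]).as_quat(),1)
CY=np.radians(-22.0); CP=np.array([.4714,.2546])
SY=np.radians(-8.45); SP=np.array([.6795,-.0227])
def S(x,y=0): return SP+x*np.array([np.cos(SY),np.sin(SY)])+y*np.array([-np.sin(SY),np.cos(SY)])
def stand_x(): # TCP in stand coordinates
    e=np.array(read_state()["ee_pos"]); d=e[:2]-SP; c,s=np.cos(SY),np.sin(SY); return np.array([d@[c,s],d@[-s,c],e[2]])
E
python3 - <<'E'
from h import *
g=CP-.045*np.array([np.cos(CY),np.sin(CY)])
for f in(0,1):
    print(f,[np.round(ik([*p],quat(y,f)),2).tolist() if ik([*p],quat(y,f)) is not None else None for p,y in(((*g,.17),CY),((*g,.02),CY),((*S(-.22),.1),SY),((*S(-.03),.04),SY))])
E
```

```text
0 [[0.48, 0.13, 1.94, -0.0, 1.07, -0.71], [0.48, 0.36, 2.02, -0.0, 0.76, -0.71], [-0.07, 0.14, 2.09, -0.0, 0.91, -1.5], [-0.1, 0.55, 1.67, -0.0, 0.92, -1.52]]
1 [[0.48, 0.13, 1.94, -0.0, 1.07, 2.43], [0.48, 0.36, 2.02, -0.0, 0.76, 2.43], [-0.07, 0.14, 2.09, -0.0, 0.91, 1.64], [-0.1, 0.55, 1.67, -0.0, 0.92, 1.62]]
```

```bash
python3 - <<'E'
from h import *
g=CP-.045*np.array([np.cos(CY),np.sin(CY)])
command_gripper(.085,80)
reach([*g,.17],quat(CY)); 
print(movel([*g,.020],speed=.12,stop_force=10), read_state()["ee_pos"])
command_gripper(.03,80); s=read_state(); print(s["time_s"],s["width"],s["ee_pos"],s["ft_force"])
movel([*g,.13],speed=.12); s=read_state(); print(s["time_s"],s["width"],s["ft_force"],s["ft_torque"])
reach([*S(-.215),.12],quat(SY)); s=read_state(); print(s["time_s"],s["ee_pos"],s["width"])
for n in("top","side"):
    im,D=snapshot(n); np.savez(f"{n}1.npz",im=im,D=D)
    if n=="side": b=im
    else: a=im
a=cv2.resize(a[60:300,220:440],None,fx=1.8,fy=1.8); b=cv2.resize(b[100:300,250:460],None,fx=1.8,fy=1.8)
o=np.zeros((432,780,3),np.uint8); o[:a.shape[0],:a.shape[1]]=a; o[:b.shape[0],400:400+b.shape[1]]=b[:,:380]; save("pics/c2.png",o)
E
```

```text
False [0.4304707  0.27189383 0.02079057]
6.2667 0.03201814867970371 [0.42991123 0.27152424 0.02066161] [-1.45816791 -1.03037145  5.39495954]
7.3333 0.03192925358663378 [-0.43775914  0.22187195 -3.59646299] [ 0.05068744  0.1924195  -0.00584652]
8.3667 [0.46668238 0.00944449 0.11969435] 0.03169927664132922
```

View pics/c2.png

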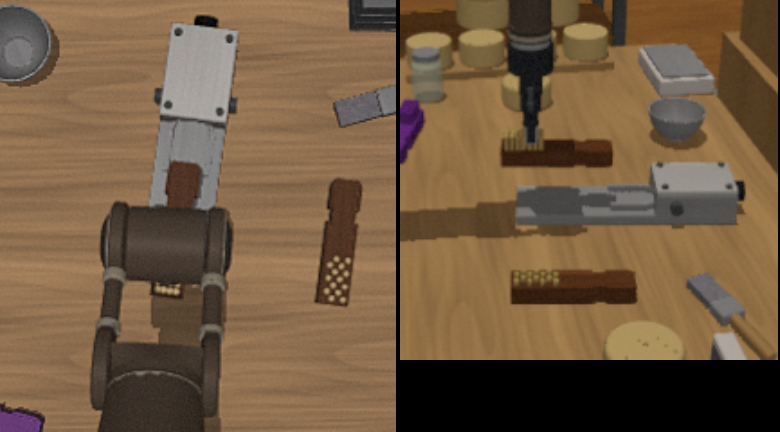

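```bash
python3 - <<'E'
from h import *
z=np.load("side1.npz"); im=z["im"]; print(read_state()["width"])
e=np.array(read_state()["ee_pos"]); print(proj("side",[e,e+[0,0,.011],e-[0,0,.008]]))
save("pics/c3.png",cv2.resize(im[140:200,290:380],None,fx=8,fy=8,interpolation=2))
P=cloud("side",z["D"])
for u in (310,318,322,326,330,345,360): print(u,[(v,P[v,u].round(3).tolist()) for v in range(168,194,4)])
E
```

```text
0.03176993742993021
[[321.73473566 183.12864391]
 [321.69916083 179.97953335]
 [321.76042537 185.40416241]]
310 [(168, [0.468, 0.356, 0.0]), (172, [0.464, 0.317, 0.003]), (176, [0.433, 0.024, 0.14]), (180, [0.432, 0.019, 0.129]), (184, [0.429, -0.007, 0.129]), (188, [0.428, -0.006, 0.115]), (192, [0.447, 0.17, 0.0])]
318 [(168, [0.45, -0.034, 0.195]), (172, [0.456, 0.014, 0.157]), (176, [0.453, -0.01, 0.156]), (180, [0.453, -0.006, 0.14]), (184, [0.453, -0.012, 0.13]), (188, [0.453, -0.009, 0.114]), (192, [0.452, -0.013, 0.103])]
322 [(168, [0.462, -0.036, 0.195]), (172, [0.464, -0.019, 0.174]), (176, [0.465, -0.01, 0.155]), (180, [0.465, -0.009, 0.141]), (184, [0.465, -0.014, 0.13]), (188, [0.465, -0.012, 0.115]), (192, [0.465, -0.01, 0.1])]
326 [(168, [0.473, -0.041, 0.197]), (172, [0.523, 0.306, 0.004]), (176, [0.519, 0.279, 0.001]), (180, [0.48, 0.01, 0.13]), (184, [0.477, -0.015, 0.129]), (188, [0.297, -1.263, 0.818]), (192, [0.477, -0.014, 0.101])]
330 [(168, [0.543, 0.339, 0.003]), (172, [0.538, 0.307, 0.002]), (176, [0.534, 0.276, 0.001]), (180, [0.492, 0.008, 0.13]), (184, [0.488, -0.02, 0.131]), (188, [0.489, -0.016, 0.115]), (192, [0.489, -0.015, 0.1])]
345 [(168, [0.599, 0.323, 0.006]), (172, [0.594, 0.295, 0.003]), (176, [0.588, 0.265, 0.003]), (180, [0.538, 0.003, 0.129]), (184, [0.534, -0.022, 0.129]), (188, [0.535, -0.019, 0.113]), (192, [0.534, -0.025, 0.102])]
360 [(168, [0.657, 0.324, 0.001]), (172, [0.65, 0.291, 0.001]), (176, [0.644, 0.262, -0.0]), (180, [0.584, -0.004, 0.129]), (184, [0.579, -0.026, 0.127]), (188, [0.579, -0.031, 0.115]), (192, [0.579, -0.031, 0.101])]
```

View pics/c3.png

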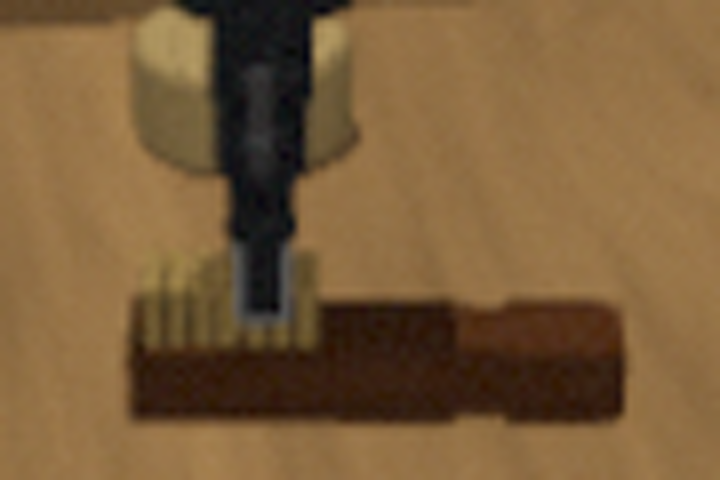

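The crop shows the fingertips at about (322,180) closed on the bristles above the block, which agrees with the width of 32 mm, so the grip was too high. I'll lay the cassette on the plain bed behind the rails and let go. Then I'll touch the bed with the open tips to find their true height, and regrip on the block.

```bash
python3 - <<'E'
from h import *
def st(m): s=read_state(); print(m,round(s["time_s"],2),np.round(stand_x(),4),round(s["width"],4),np.round(s["ft_force"],1))
print(movel([*S(-.215),.048],speed=.1)); print(movel([*S(-.215),.036],speed=.02,stop_force=4)); st("laid")
command_gripper(.085,80); st("open")
print(movel([*S(-.215),.005],speed=.03,stop_force=5)); st("touch")
z0=read_state()["ee_pos"][2]
movel([*S(-.215),z0+.020],speed=.05); st("up")
command_gripper(.03,80); st("grip")
E
```

```text
False
True
laid 9.78 [-0.2145  0.      0.0406] 0.0318 [-0.3  0.7  4. ]
open 10.35 [-2.168e-01 -1.000e-04  3.910e-02] 0.0848 [ 0.3 -0.2 -0.6]
False
touch 11.64 [-0.2148  0.      0.0052] 0.0848 [ 0.5 -0.2  0. ]
up 12.19 [-0.2146  0.      0.0257] 0.0848 [ 0.4  0.6 -0.1]
grip 12.72 [-0.2152  0.      0.0258] 0.0413 [-2.9  0.7  6.9]
```

```bash
python3 - <<'E'
from h import *
im,D=snapshot("side"); a=cv2.resize(im[170:230,290:390],None,fx=7,fy=7,interpolation=2)
save("pics/c4.png",a)
e=np.array(read_state()["ee_pos"]); print((proj("side",[e,e+[0,-.02,.0],e+[0,-.023,.01],e+[0,-.023,.02]])-[290,170])*7)
E
```

```text
[[223.89261005 275.13292017]
 [230.04736279 298.24979341]
 [230.79263621 282.81323459]
 [230.60106961 263.73107262]]
```

View pics/c4.png

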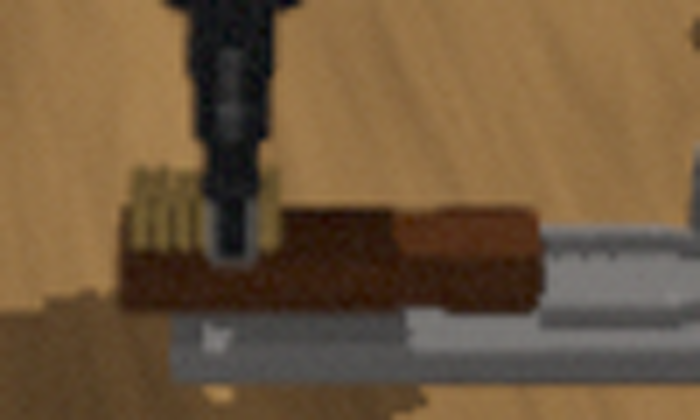

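The crop shows the tips at about (232,268), only about 6 mm below the block's top edge. The real tips sit roughly 18 mm behind the TCP. I'll regrip 9 mm deeper, which still leaves them above the rails, and slide up to the clamp.

```bash
cat >> h.py <<'E'
def st(m=""):
    s=read_state(); f=np.array(s["ft_force"]); c,sn=np.cos(SY),np.sin(SY)
    r=[f[0]*c+f[1]*sn,-f[0]*sn+f[1]*c,f[2]]
    print(m,round(s["time_s"],2),np.round(stand_x()*1000,1),round(s["width"]*1000,1),"F",np.round(r,1)); return r
E
python3 - <<'E'
from h import *
command_gripper(.085,80)
print(movel([*S(-.215),.0165],speed=.05,stop_force=6)); st("down")
command_gripper(.03,80); st("grip")
z=.0165
for x in(-.195,-.165,-.135):
    b=movel([*S(x),z],speed=.05,stop_force=14); st(b)
    if b: break
im,D=snapshot("top"); im2,D2=snapshot("side")
a=cv2.resize(im[60:240,270:380],None,fx=2.4,fy=2.4); b=cv2.resize(im2[165:235,290:445],None,fx=3,fy=3)
o=np.zeros((440,740,3),np.uint8); o[:a.shape[0],:a.shape[1]]=a; o[:b.shape[0],270:270+b.shape[1]]=b; save("pics/c5.png",o)
E
```

```text
False
down 13.6 [-2.157e+02 -1.000e-01  1.580e+01] 84.9 F [ 0.1 -0.2 -0.2]
grip 14.06 [-214.4    0.    17.1] 44.0 F [-0.8 -0.5  5.2]
True 14.28 [-214.5    0.    17.1] 43.6 F [-0.8 -0.3  5.1]
```

View pics/c5.png

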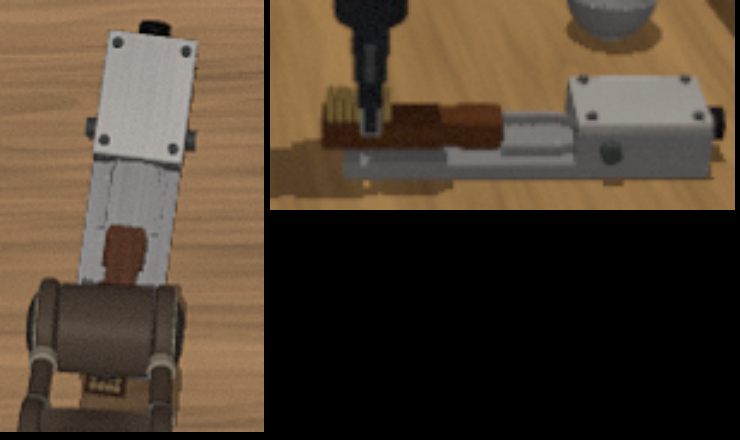

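The view shows the cassette held properly on the block, lying flat on the bed and in line with the rails. The stop tripped on a gripping transient, so I'll continue.

```bash
python3 - <<'E'
from h import *
sleep(.2); z=.0174
for x in(-.195,-.165,-.135):
    b=movel([*S(x),z],speed=.06,stop_force=14); r=st(b)
    if b and r[0]<-10: break
E
```

```text
True 14.78 [-214.5    0.    17.1] 44.1 F [-0.4 -0.3  4. ]
True 15.07 [-214.6    0.    17.2] 43.7 F [-2.1 -0.1  4.7]
True 15.41 [-214.8    0.    17.2] 44.0 F [-2.2 -1.2  4.6]
```

```bash
python3 - <<'E'
from h import *
z=.0174
for x in(-.210,-.205,-.195,-.18):
    movel([*S(x),z],speed=.03); r=st()
    if r[0]<-12: break
E
```

```text
15.72 [-210.8   -0.    17.2] 43.9 F [-3.3  0.3  4.6]
 16.04 [-205.3   -0.    17.2] 43.6 F [-2.5 -1.2  2.4]
 16.52 [-194.2   -0.    17.4] 43.7 F [-0.5 -0.6  0.4]
 17.18 [-179.1    0.    17.5] 43.9 F [-0.1  0.6  1.1]
```

```bash
python3 - <<'E'
from h import *
z=.0176
for x in list(np.arange(-.168,-.130,.012))+list(np.arange(-.130,-.084,.003)):
    movel([*S(x),z],speed=.03); r=st()
    if r[0]<-9 or abs(r[1])>15: break
E
```

```text
17.73 [-166.7    0.    17.7] 43.3 F [1.  0.7 0.3]
 18.27 [-154.9    0.    17.8] 43.8 F [-0.3  0.2  0.4]
 18.82 [-142.9    0.    17.8] 43.7 F [-0.2 -0.4 -0.2]
 19.38 [-130.9    0.    17.8] 43.9 F [ 0.5 -0.   1. ]
 19.62 [-130.    -0.    17.6] 43.7 F [-2.2 -0.6  0.9]
 19.88 [-126.8    0.    17.6] 43.4 F [-1.5 -0.8 -0.2]
 20.12 [-123.5   -0.    17.7] 43.7 F [-0.6 -0.4  0. ]
 20.38 [-120.5   -0.    17.7] 43.7 F [-1.8 -1.2  1.4]
 20.62 [-1.186e+02 -1.000e-01  1.740e+01] 43.5 F [-4.1 -0.5  2.4]
 20.88 [-116.3   -0.    17.3] 43.7 F [-5.1 -1.   2.3]
 21.12 [-113.5   -0.    17.3] 43.9 F [-5.3 -0.5  2.9]
 21.38 [-109.3   -0.    17.5] 43.8 F [-4.  -0.9  1.7]
 21.62 [-105.4   -0.    17.7] 43.5 F [-1.9 -0.7  0.2]
 21.88 [-102.4   -0.    17.7] 43.7 F [-2.1 -0.1  1. ]
 22.12 [-99.5  -0.1  17.6] 43.3 F [-2.2 -0.8  0.8]
 22.38 [-96.6  -0.1  17.6] 43.6 F [-3.1 -1.4  1.6]
 22.62 [-93.4   0.1  17.7] 44.2 F [-1.9 -0.2  0.8]
 22.88 [-90.4   0.1  17.7] 43.6 F [-2.8 -1.4  0.4]
 23.12 [-87.5   0.1  17.7] 43.6 F [-1.9 -0.7  0.6]
 23.38 [-84.5   0.   17.6] 43.7 F [-1.7  0.3  1. ]
```

Ball resistance began at TCP x of about -120 mm, so home should be near -65 mm. I'll slow down from here.

```bash
python3 - <<'E'
from h import *
z=.0176
for x in list(np.arange(-.082,-.0745,.0025))+list(np.arange(-.0745,-.055,.001)):
    movel([*S(x),z],speed=.012); sleep(.1); r=st()
    if r[0]<-8: break
E
```

```text
23.88 [-81.8  -0.   17.6] 43.9 F [-2.1 -1.1  0.1]
 24.33 [-79.3  -0.   17.6] 43.6 F [-2.9 -0.4  0.8]
 24.79 [-77.1  -0.1  17.6] 43.7 F [-4.1 -1.   1.7]
 25.25 [-74.   -0.2  17.7] 43.5 F [-2.4 -1.8  0.6]
 25.6 [-74.   -0.1  17.7] 43.5 F [-1.9 -2.6 -0.3]
 25.95 [-73.8  -0.1  17.6] 43.5 F [-3.  -2.9  1.4]
 26.3 [-72.3  -0.1  17.6] 43.7 F [-1.8 -3.1  1.1]
 26.65 [-71.   -0.1  17.7] 43.6 F [-0.8 -2.9 -0.5]
 27.0 [-70.   -0.   17.7] 43.5 F [-1.3 -3.9  1.3]
 27.35 [-69.1  -0.   17.7] 43.8 F [-0.2 -3.4  0.1]
 27.7 [-68.1  -0.   17.7] 43.4 F [-0.6 -3.6  1.4]
 28.05 [-67.3  -0.1  17.7] 43.8 F [-0.8 -3.   1.8]
 28.4 [-66.9  -0.   17.5] 44.0 F [-2.9 -3.   2.2]
 28.75 [-66.5  -0.   17.3] 43.5 F [-3.9 -4.3  2.3]
 29.1 [-66.3  -0.   17.2] 43.7 F [-4.3 -3.8  2.7]
 29.45 [-65.8  -0.1  17.2] 43.6 F [-6.1 -3.3  5.1]
 29.8 [-64.9  -0.1  17.2] 43.9 F [-5.6 -3.3  4.6]
 30.15 [-64.8  -0.1  17.2] 43.6 F [-8.1 -4.1  7. ]
```

Resistance fell to about 0 at -69 mm as the balls dropped into the notches. It then rose from -67 mm to 8 N, which is the stop, near the predicted -65 mm. I'll release, lift clear and look.

```bash
python3 - <<'E'
from h import *
e=stand_x(); command_gripper(.085); st("open")
x,y,_=stand_x(); movel([*S(x),.13],speed=.12); st("up")
reach([*S(-.33),.16],quat(SY)); st("away")
for n in("top","side"):
    im,D=snapshot(n); np.savez(n+"2.npz",im=im,D=D)
    print(n,[(np.round(d["uv"]),round(d["p"],2)) for d in pinpoint(n,"fresh_cassette")])
im=np.load("top2.npz")["im"]; im2=np.load("side2.npz")["im"]
a=cv2.resize(im[60:240,280:370],None,fx=3,fy=3); b=cv2.resize(im2[165:235,300:450],None,fx=3,fy=3)
o=np.zeros((540,730,3),np.uint8); o[:540,:270]=a; o[:210,280:730]=b; save("pics/c6.png",o)
P=cloud("top",np.load("top2.npz")["D"]); m=np.zeros((400,640),bool); m[60:225,290:360]=1
c,s=np.cos(SY),np.sin(SY); d=P[...,:2]-SP; X=d@[c,s]; Y=d@[-s,c]; Z=P[...,2]
q=m&(abs(Y)<.015)&(Z>.06)&(X<-.002); print("bristle x",np.percentile(X[q],[1,50,99]).round(4),np.percentile(Z[q],[50,95]),"y",np.median(Y[q]))
q=m&(abs(Y)<.03)&(Z>.042)&(X<-.002); print("block x",np.percentile(X[q],[.5,99]).round(4),np.percentile(Y[q],[1,99]).round(4))
E
```

```text
open 30.64 [-61.2   0.3  17.6] 85.3 F [ 1.  -0.3 -0.3]
up 31.73 [-6.21e+01 -1.00e-01  1.29e+02] 84.8 F [-0.   0.3 -0.2]
away 32.78 [-3.283e+02  1.000e-01  1.606e+02] 85.0 F [ 0.1 -0.1  0.7]
top [(array([210., 285.]), 0.94), (array([328., 135.]), 0.86), (array([325., 126.]), 0.31), (array([326., 132.]), 0.28)]
side [(array([252., 177.]), 0.73), (array([382., 214.]), 0.68)]
bristle x [-0.1073 -0.0741 -0.0252] [0.07253418 0.0775325 ] y -0.0003575552107208923
block x [-0.266  -0.0024] [-0.0269  0.0236]
```

View pics/c6.png

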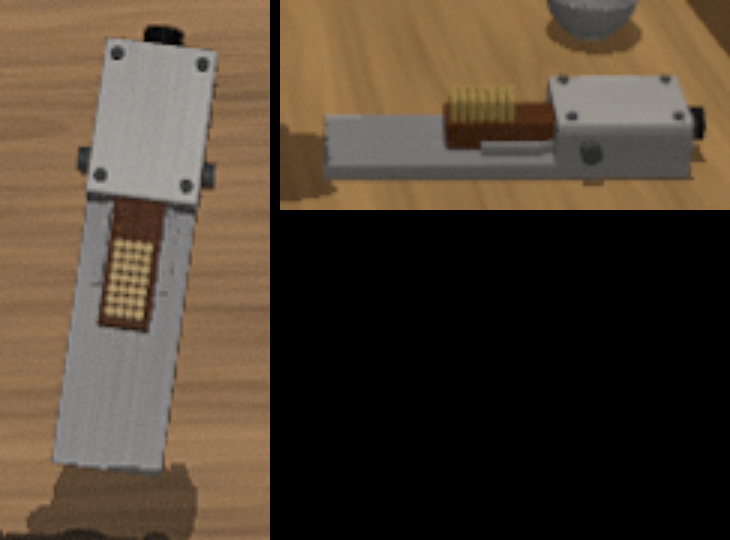

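The view shows the cassette straight in the clamp, bristles up, with its rear end at about (124,325) in the crop. As an independent check, I'll press its rear face gently with the closed fingers and watch force against travel.

```bash
python3 - <<'E'
from h import *
command_gripper(0,30); reach([*S(-.150),.09],quat(SY)); st("above")
b=movel([*S(-.150),.020],speed=.06,stop_force=5); st(b)
z=read_state()["ee_pos"][2]
if b: z+=.003; movel([*S(-.150),z],speed=.03)
st("start"); x=-.136
movel([*S(x),z],speed=.03); r=st()
while x<-.095 and r[0]>-11:
    x+=.0015; movel([*S(x),z],speed=.015); sleep(.08); r=st(round(x*1000,1))
E
```

```text
above 34.54 [-151.3   -0.    89.6] 0.0 F [-0.2  0.3  0.6]
False 35.86 [-1.495e+02  1.000e-01  2.050e+01] -0.5 F [-0.   0.2 -0.2]
start 35.86 [-1.495e+02  1.000e-01  2.050e+01] -0.5 F [-0.   0.2 -0.2]
 36.48 [-136.1   -0.    20.4] 0.0 F [-0.3 -0.4  0.9]
-134.5 36.81 [-134.6   -0.    20.4] 0.0 F [ 0.3 -0.3  0.1]
-133.0 37.14 [-133.     0.    20.5] -0.1 F [ 0.2 -0.3  0. ]
-131.5 37.48 [-131.5   -0.    20.5] 0.0 F [ 0.8  0.5 -0. ]
-130.0 37.81 [-130.    -0.    20.5] 0.1 F [ 0.5 -0.3 -0. ]
-128.5 38.14 [-128.4   -0.    20.5] -0.1 F [-0.  -0.6 -0.5]
-127.0 38.48 [-127.    -0.    20.5] -0.2 F [ 0.3 -0.   0. ]
-125.5 38.81 [-126.    -0.    20.3] -0.5 F [-1.4 -0.2  0.1]
-124.0 39.14 [-1.26e+02 -1.00e-01  2.01e+01] 0.2 F [-4.4 -0.9  3.5]
-122.5 39.48 [-1.259e+02 -1.000e-01  1.990e+01] -0.4 F [-7.8 -0.7  5.3]
-121.0 39.81 [-1.258e+02 -1.000e-01  1.960e+01] 0.3 F [-9.3 -1.5  6.9]
-119.5 40.14 [-125.6   -0.2   19.4] 0.2 F [-11.7   0.1   8.3]
```

```bash
python3 - <<'E'
from h import *
x=-.1195; z=.0205; r=st()
while x<-.110 and r[0]>-15:
    x+=.001; movel([*S(x),z],speed=.01); sleep(.08); r=st(round(x*1000,1))
for x in(-.121,-.123,-.125,-.127,-.129): movel([*S(x),z],speed=.03); sleep(.08); st(x)
E
```

```text
40.14 [-125.6   -0.2   19.4] 0.2 F [-11.7   0.1   8.3]
-118.5 40.48 [-125.6   -0.2   19.3] -0.1 F [-13.5  -0.8   9.9]
-117.5 40.81 [-125.6   -0.2   19.1] 0.2 F [-14.6  -0.4  10.7]
-116.5 41.14 [-125.5   -0.2   19. ] -0.1 F [-15.5   0.1  12.2]
-0.121 41.52 [-125.8   -0.2   19.1] 0.1 F [-8.  -0.2  3.2]
-0.123 41.86 [-125.8   -0.2   19.3] -0.0 F [-5.  -0.7 -1.2]
-0.125 42.19 [-125.7   -0.    20.2] -0.0 F [-3.5 -0.1 -2. ]
-0.127 42.52 [-1.259e+02  1.000e-01  2.100e+01] -0.1 F [-1.2  0.6 -1.2]
-0.129 42.86 [-1.279e+02  1.000e-01  2.110e+01] 0.0 F [0.7 0.1 0.8]
```

The rear face is stiff: it gave about 0.4 mm under 15 N and came back to the same contact point. That puts the origin near stand x = -20 mm, which agrees with the stop predicted from the ball contact. I'll retreat, do a final numeric check and hand in.

```bash
python3 - <<'E'
from h import *
movel([*S(-.150),.0205],speed=.06); movel([*S(-.150),.13],speed=.12); reach([*S(-.33),.16],quat(SY)); st("clear")
a=np.load("top2.npz")["im"]; im,D=snapshot("top"); z=np.load("top0.npz")["im"]
print("clamp region diff vs after release",np.abs(im[60:200,290:360].astype(int)-a[60:200,290:360]).mean())
for n,(x,y,w,h) in dict(worn=(390,152,40,86),cheeseR=(455,145,52,52),cheeseL=(130,168,50,48),purple=(170,268,80,45)).items():
    print(n,np.abs(im[y:y+h,x:x+w].astype(int)-z[y:y+h,x:x+w]).mean().round(1))
finish_job()
E
```

```text
clear 45.17 [-3.287e+02  1.000e-01  1.603e+02] -0.3 F [ 0.4 -0.1 -0.2]
clamp region diff vs after release 3.1389795918367347
worn 3.3
cheeseR 3.1
cheeseL 3.0
purple 3.2
the job is handed in; nothing more can be done
```

The fresh cassette is in the clamp, bristles up and tang first, and by feel it is home against the stop. I handed the job in at about 45 s of the 64 s allowed, with the robot clear of everything. I had no reading of the ball or buffer joints, so the clicks and the stop are inferred from forces and positions.

- **First grip was wrong:** the real fingertips sit higher than I expected, so I first picked the cassette up by its bristles. I laid it on the open part of the bed and regripped it on the wooden block, above the rails.
- **Balls:** they started to resist about 55 mm before the position I reached. The force then fell to about 0 over the last 8 mm, as expected when they drop into the notches. I felt no sharp click, and a 3 to 4 N sideways force remained until I let go.
- **Stop:** I eased off when the push reached 8 N. That puts the cassette origin at about stand x = -20 mm, within the stated range.
- **Press check:** I pressed the rear face with closed fingers up to 15.5 N, below the 24 N ramming limit. It moved only about 0.4 mm and lost contact at the same point. A free buffer should give about 2 mm, so friction may have carried part of that push.
- **Other items:** the final picture shows the worn cassette, both cheeses and the purple look-alike unchanged from the start.

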